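# Draw a plug gauge to its wear band and hold it

## Robot

A 6-joint arm with a two-finger parallel gripper is mounted at the origin on the work surface. World frame = base frame: x ahead of the robot, y to its left, z up, the work surface at z = 0. Lengths are in mm, angles in rad, forces in N, time in s.
With the tool pointing down it reaches from about 375 to 925 mm from the base axis. Payload 5.7 kg.
Tool frame: the origin (TCP) lies on the centre line of the jaws, within the pads' length; the fingertips stand 19 mm ahead of it and the grasp point (between the pads) is the TCP; z points along the fingers, y is the line along which they close (so a half turn about z gives the same grasp; the last joint's range is limited). The gripper opens to 85 mm and grips with 20 to 120 N. Pads are 22 mm wide; open, the fingers measure 114 mm over their backs; the gripper's body (76 mm by 85 mm) begins 54 mm behind the grasp point. The pads swing forward as they close: fully open they stand 13 mm farther back than shut.
Start: joints at [-1.293, 0.359, 1.51, -0, 1.272, -0.115], TCP at [229.649, -554.281, 250.267] pointing down, gripper open.
Joint ranges: [-2.97, 2.97], [-1.01, 2.36], [0.21, 2.38], [-0.96, 4.11], [0.2, 2.71], [-2.98, 2.98]. Speed limits (rad/s): [2.39, 2.39, 3.14, 3.14, 3.14, 3.14].

## Interface

Orientations are given as a unit quaternion [x, y, z, w].
In Python, from plant import sense, grab_frame, camera_model, close_job gives the robot as it stands.
- The arm moves only by the shell command python3 -m jog 'ROWS' [OPENING]. ROWS is JSON, a list of rows, each an object with "xyz": the shift along the tool's x, y, z in mm, a list of three; "yaw": the turn about the tool's z in rad. A call has 1 to 12 rows; each row shifts and turns the commanded pose from where the row before left it, along the tool's axes as they then stand; what a row does not reach is not made up. A row lasts 1/12 s, in which the tool goes at most 41.7 mm and 7.16 degrees, less where a joint would pass 70% of its speed; a pose out of reach is approached as far as the arm can. A call is refused whole if a number of a shift passes 41.7 or a number of a turn 0.125, either way. A call with a gripper value outside its range is refused whole. OPENING is the finger opening in mm, from 0 to 85.4, set as the call begins (- or left out, the last holds). The fingers move at their own pace and stop on an object; the grip force is fixed at half the most. Time passes only in rows, so rows that do not move let the fingers close. It gives the time, the measured TCP pose, the force, the opening and the grip force at its end, in the units of the state.
- sense(): the state, without advancing time (a new reading comes with each control period).
- grab_frame(name): name is "scene" or "top" or "wrist"; returns the picture (480x640x3 uint8, red, green, blue); there is no depth.
- camera_model(name): a dict with "fx", "fy", "cx", "cy" (pixels), "pose" (4x4, takes a point from camera to world coordinates). Camera axes: x right, y down, z forward; pixel columns grow to the right and rows downward; lengths in mm; the calibration is good to about 2 mm. A picture is of the moment at which its call begins: read the wrist's pose just before it. camera_model takes no time and is no camera call; for the wrist camera it gives the pose at the moment of the call.
- close_job(): hands the job in; it is judged then, once.
The state is a dict: "time": time; "qpos": joint angles; "qd": joint speeds; "effort": joint torques, N m; "eef_pos": TCP position; "tcp_rot": TCP orientation; "wrist_force": force on the tool from outside, world axes, zero at the start; "wrist_torque": the same for the moment, N m; "gripper_width": finger opening in mm; "grasp_force": force on a finger pad.
Only numpy, scipy, OpenCV 4.12 (cv2) and the standard library are available. Lean on these libraries where they do the work, as an engineer would, in place of code of your own. Each camera call takes 0.05 s, during which the arm holds its last target. There are 200 camera calls.

## Task

Two grey nylon spool hubs lean on check stands, each with a plug gauge fully home in its bore. Take the red-handled gauge and draw it out along its bore, gently and without forcing it sideways, until the whole yellow wear band shows above the hub, but with the green band below it never showing; finish while holding it still there, in your grip, so that I can look the yellow band over. Leave the blue gauge fully home, and leave the rivet cutter and the two bronze inserts where they lie.

Things in the scene. Friction and masses are not known exactly. Their poses are not given: they have to be found in the camera images.
- red_handle (a point): centre of the round red plastic handle of a loose plug gauge that stands in its hub. Handle 24 mm diameter, 52 mm long; this point is 26 mm above its underside. z runs along the gauge, from shank to handle
- red_shoulder (a point): centre of the red handle's underside, at the bore's mouth while the gauge is fully home; z as the handle's. Below it the shank, 16 mm diameter, 56 mm long: bare steel 0-12 mm, yellow band 12-24, bare 24-36, green band 36-48, bare 48-56 mm from the handle
- red_mouth (a point): centre of the bore's mouth on top of the red gauge's hub, about 101 mm above the counter. z is the bore's axis, pointing out: up, but leaning 0.38 rad (22 degrees) from vertical towards the stand's low front side; y is level across the stand. Bore 17 mm wide, right through, 1 mm wider than the shank
- red_hub: grey nylon spool hub of the red gauge: two 68 mm flanges, 6 mm thick, on a 50 mm barrel, 60 mm long in all; fixed on a sloping grey steel stand (foot 130 x 86 mm) that is fixed to the counter. Origin at the centre of its lower end, z along the bore
- red_gauge: the red-handled plug gauge as a whole, about 0.18 kg, kept in the bore only by its weight and rubbing; origin as red_shoulder
- blue_handle (a point): centre of the round blue plastic handle of a loose plug gauge that stands in its hub. Handle 24 mm diameter, 52 mm long; this point is 26 mm above its underside. z runs along the gauge, from shank to handle
- blue_shoulder (a point): centre of the blue handle's underside, at the bore's mouth while the gauge is fully home; z as the handle's. Below it the shank, 16 mm diameter, 56 mm long: bare steel 0-12 mm, yellow band 12-24, bare 24-36, green band 36-48, bare 48-56 mm from the handle
- blue_mouth (a point): centre of the bore's mouth on top of the blue gauge's hub, about 101 mm above the counter. z is the bore's axis, pointing out: up, but leaning 0.38 rad (22 degrees) from vertical towards the stand's low front side; y is level across the stand. Bore 17 mm wide, right through, 1 mm wider than the shank
- blue_hub: grey nylon spool hub of the blue gauge: two 68 mm flanges, 6 mm thick, on a 50 mm barrel, 60 mm long in all; fixed on a sloping grey steel stand (foot 130 x 86 mm) that is fixed to the counter. Origin at the centre of its lower end, z along the bore
- blue_gauge: the blue-handled plug gauge as a whole, about 0.18 kg, kept in the bore only by its weight and rubbing; origin as blue_shoulder
- insert_a: bronze threaded insert standing on the counter, 20 mm diameter with a 26 mm flange on top, 22 mm high; origin at the centre of its underside
- insert_b: the second bronze threaded insert, the same as the first
- rivet_cutter: red rivet cutter lying flat on the counter, about 205 mm long (y), 55 mm wide (x), 21 mm high; its steel jaws point along +y; origin under its middle
There are look-alikes about, which are no part of the job. What is shaped like the red_gauge but orange or purple is not meant.

How it is judged:
By the outcome, as a careful person would: the job done as asked, in the order asked, and still so for the second after the job is handed in, while the arm keeps its last pose, push and grip.
It also fails if it takes over 32 s, if anything falls off the work surface, if the arm or the gripper's body presses on something with over 40 N, if the wrist force passes 120 N, or if a joint passes its speed limit or range.

## Working session

There is one attempt and no reset: what is moved stays moved. The work goes in short steps, Python scripts to look and compute and a shell command to move; the robot and the scene stay as the last step left them, time stands still between calls to the robot, and variables do not carry over. Pictures are saved under pics/ and viewed, at most 10 in all, crops included, and the job is handed in when it is done.

```bash
ls; mkdir -p pics; python3 - <<'E'
from plant import *
import cv2,numpy as np
a=grab_frame("scene");b=grab_frame("top")
np.save("s.npy",a);np.save("t.npy",b)
cv2.imwrite("pics/s.png",a[:,:,::-1]);cv2.imwrite("pics/t.png",b[:,:,::-1])
print(sense())
for n in("scene","top","wrist"):print(n,camera_model(n))
E
```

```text
pics
{'time': 0.1, 'qpos': array([-1.29309458e+00,  3.59435528e-01,  1.51132399e+00,  5.76509020e-06,
        1.27252909e+00, -1.15081243e-01]), 'qd': array([ 0.00032737, -0.00076586, -0.00086436, -0.00107017,  0.00132384,
       -0.00112246]), 'effort': array([ 5.20437443e-04, -5.28652060e+01, -2.79349244e+01, -5.76172351e-05,
        5.02677969e-03,  1.71705050e-06]), 'eef_pos': array([ 229.49902476, -553.73567356,  249.53619579]), 'tcp_rot': array([ 9.80776907e-01,  1.95130568e-01, -6.61278753e-05, -8.45399777e-04]), 'wrist_force': array([ 0.0244198 , -0.10984372,  0.57079512]), 'wrist_torque': array([0.04821303, 0.01131222, 0.05112711]), 'grasp_force': 0.0, 'gripper_width': 85.39824551118089}
scene {'fx': 463.3137871193201, 'fy': 463.3137871193201, 'cx': 319.2511967248477, 'cy': 252.96861170472613, 'pose': array([[ 6.16553344e-01,  4.62409976e-01, -6.37211886e-01,
         1.01414556e+03],
       [ 7.86992636e-01, -3.38879534e-01,  5.15561105e-01,
        -2.96321471e+02],
       [ 2.24625315e-02, -8.19351985e-01, -5.72850556e-01,
         4.83023892e+02],
       [ 0.00000000e+00
[... 276 characters left out ...]
3490e-01, -2.22054573e-02, -1.67268581e-02,
         5.47131021e+01],
       [ 1.80020210e-02, -5.85257827e-02, -9.98123570e-01,
         9.17631721e+02],
       [ 0.00000000e+00,  0.00000000e+00,  0.00000000e+00,
         1.00000000e+00]])}
wrist {'fx': 366.0199974296642, 'fy': 366.0199974296642, 'cx': 311.10629458985494, 'cy': 233.98743930629126, 'pose': array([[ 3.82596864e-01, -8.82645808e-01, -2.73049476e-01,
         2.98430445e+02],
       [-9.23913763e-01, -3.66060215e-01, -1.11280176e-01,
        -5.24288049e+02],
       [-1.73156897e-03,  2.94849615e-01, -9.55542101e-01,
         3.73387021e+02],
       [ 0.00000000e+00,  0.00000000e+00,  0.00000000e+00,
         1.00000000e+00]])}
```

View pics/s.png

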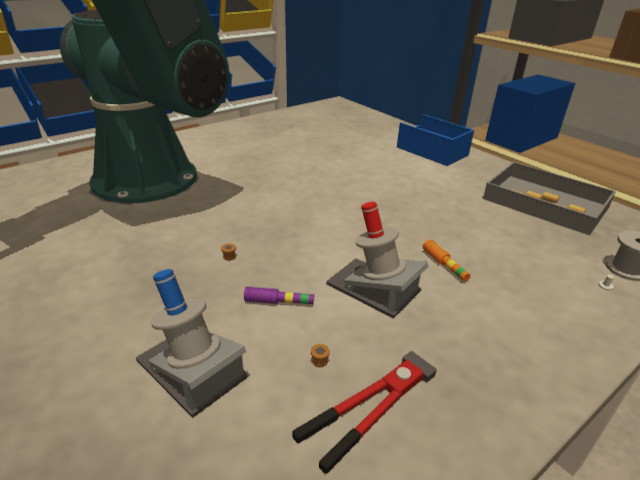

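View pics/t.png

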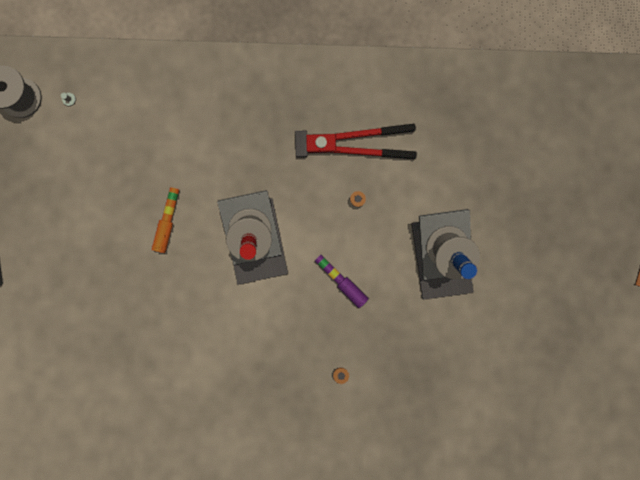

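The top view shows the red handle at about (248,245), its stand's corners at (218,200), (268,191), (287,272) and (237,284), and the blue gauge at (464,265). In the scene view the red handle is at (372,220). It leans towards the robot, and the purple and orange gauges lie loose on the counter.

```bash
cat >h.py <<'E'
import numpy as np,cv2
from plant import *
def ray(m,p):
    P=np.array(m["pose"]);d=P[:3,:3]@[(p[0]-m["cx"])/m["fx"],(p[1]-m["cy"])/m["fy"],1]
    return P[:3,3],d/np.linalg.norm(d)
def plane(m,p,z):
    o,d=ray(m,p);return o+d*(z-o[2])/d[2]
def tri(m1,p1,m2,p2):
    o,d=ray(m1,p1);q,e=ray(m2,p2)
    t=np.linalg.lstsq(np.c_[d,-e],q-o,rcond=None)[0]
    a,b=o+d*t[0],q+e*t[1];return (a+b)/2,np.linalg.norm(a-b)
def proj(m,X):
    P=np.array(m["pose"]);c=P[:3,:3].T@(np.asarray(X)-P[:3,3]);return c[0]/c[2]*m["fx"]+m["cx"],c[1]/c[2]*m["fy"]+m["cy"]
def red(im,box):
    x0,y0,x1,y1=box;h=cv2.cvtColor(im,cv2.COLOR_RGB2HSV)
    k=((h[...,0]<6)|(h[...,0]>174))&(h[...,1]>150)&(h[...,2]>60)
    r=np.zeros_like(k);r[y0:y1,x0:x1]=k[y0:y1,x0:x1]
    n,l,s,c=cv2.connectedComponentsWithStats(r.astype(np.uint8));i=1+np.argmax(s[1:,4]);return l==i
E
python3 - <<'E'
from h import *
S,T=camera_model("scene"),camera_model("top")
s,t=np.load("s.npy"),np.load("t.npy")
ks,kt=red(s,(340,190,410,250)),red(t,(225,220,275,270))
for k in(ks,kt):
    y,x=np.where(k);print(k.sum(),x.min(),x.max(),y.min(),y.max(),x.mean(),y.mean(),cv2.minAreaRect(np.c_[x,y].astype(np.int32)))
c=[tuple(np.argwhere(k).mean(0)[::-1]) for k in(ks,kt)]
print("handle",tri(S,c[0],T,c[1]))
cs=[plane(T,p,6) for p in[(218,200),(268,191),(287,272),(237,284)]];print(np.round(cs))
# top-view scale check on long edge directions
for a,b in((0,3),(1,2)):
    d=cs[b]-cs[a];print(np.linalg.norm(d),np.arctan2(d[1],d[0]))
d=cs[2]-cs[3];print(np.linalg.norm(d),np.arctan2(d[1],d[0]))
for n,im,b in(("s",s,(320,180,440,320)),("t",t,(200,180,300,300))):
    cv2.imwrite(f"pics/{n}c.png",cv2.resize(im[b[1]:b[3],b[0]:b[2],::-1],None,fx=4,fy=4,interpolation=2))
E
python3 - <<'E'
import cv2,numpy as np
a=cv2.imread("pics/sc.png");b=cv2.imread("pics/tc.png")
h=560;a=cv2.resize(a,(400,467));b=cv2.resize(b,(390,467))
cv2.imwrite("pics/c.png",np.hstack([a,b]))
E
```

```text
307 363 381 209 232 372.4592833876221 220.84039087947883 ((372.4411926269531, 220.7647247314453), (21.585670471191406, 14.55213737487793), 75.96376037597656)
211 240 255 243 259 247.4739336492891 250.90995260663507 ((247.5, 251.0), (16.0, 15.0), 90.0)
handle (array([588.81701715, 147.87141266, 119.15651493]), np.float64(4.367221719147143))
[[675. 211.   6.]
 [692. 128.   6.]
 [557.  93.   6.]
 [536. 175.   6.]]
143.33164581573706 -2.889434534931661
138.83710407893537 -2.8864315277125066
84.81794205211496 -1.3142031211953942
```

View pics/c.png

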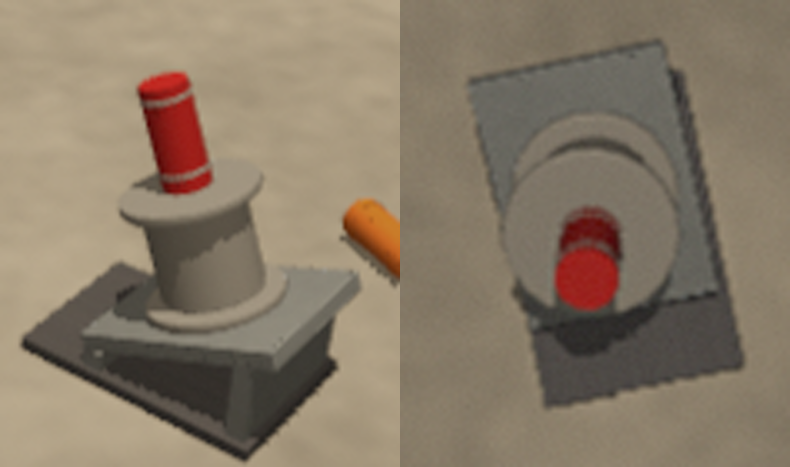

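The crops show the red handle's end cap at about top (248.2,252) and scene (369.8,204). The stand's low front side faces the robot. I'll triangulate the cap and take the axis from the foot's long edges.

```bash
python3 - <<'E'
from h import *
from scipy.spatial.transform import Rotation as R
S,T=camera_model("scene"),camera_model("top")
X,e=tri(S,(369.8,204),T,(248.2,252));print("cap",X,e)
print("cap by top plane",plane(T,(248.2,252),149.3))
f=-2.888;ax=np.array([.371*np.cos(f),.371*np.sin(f),.928])
print("ax",ax)
cap=X
for d in(26,52):print(cap-d*ax, proj(S,cap-d*ax),proj(T,cap-d*ax))
st=sense();Rm=R.from_quat(st["tcp_rot"]).as_matrix();print(Rm.round(3))
for sgn in(f,f+np.pi):
    v=np.array([np.cos(sgn),np.sin(sgn),0]);w=Rm.T@v
    print("yaw needed to put tool x along v",np.arctan2(w[1],w[0]),v)
print("shift to handle centre, tool axes",Rm.T@(cap-26*ax-st["eef_pos"]))
E
```

```text
cap [585.83248838 142.81252656 148.73691579] 2.7090049788432276
cap by top plane [584.89971865 141.74165498 149.3       ]
ax [-0.35913443 -0.09307771  0.928     ]
[595.16998358 145.23254708 124.60891579] (np.float64(372.9523923468146), np.float64(220.06792885709473)) (np.float64(247.90962323369536), np.float64(245.373739600392))
[604.50747878 147.6525676  100.48091579] (np.float64(376.9138176571464), np.float64(235.69413552101352)) (np.float64(248.29663583313095), np.float64(239.7767168123897))
[[ 0.924  0.383 -0.   ]
 [ 0.383 -0.924  0.002]
 [ 0.    -0.002 -1.   ]]
yaw needed to put tool x along v -3.0024040426885206 [-0.96801733 -0.25088332  0.        ]
yaw needed to put tool x along v 0.13918861090127296 [0.96801733 0.25088332 0.        ]
shift to handle centre, tool axes [ 605.3359461  -505.56523871  125.90008196]
```

```bash
python3 -m jog '[{"xyz":[10,-9,0],"yaw":0},{"xyz":[25,-21,2],"yaw":0},{"xyz":[26,-22,2],"yaw":0},{"xyz":[26,-22,2],"yaw":0},{"xyz":[26,-22,2],"yaw":0},{"xyz":[26,-22,2],"yaw":0},{"xyz":[26,-22,2],"yaw":0},{"xyz":[26,-22,2],"yaw":0},{"xyz":[26,-22,2],"yaw":0},{"xyz":[26,-22,2],"yaw":0},{"xyz":[26,-22,2],"yaw":0},{"xyz":[26,-22,2],"yaw":0}]' 85
python3 -m jog '[{"xyz":[26,-22,2],"yaw":0},{"xyz":[26,-22,2],"yaw":0},{"xyz":[26,-22,2],"yaw":0},{"xyz":[26,-22,2],"yaw":0},{"xyz":[26,-22,2],"yaw":0},{"xyz":[26,-22,2],"yaw":0},{"xyz":[26,-22,2],"yaw":0},{"xyz":[26,-22,2],"yaw":0},{"xyz":[26,-22,2],"yaw":0},{"xyz":[26,-22,2],"yaw":0},{"xyz":[26,-22,2],"yaw":0},{"xyz":[10,-8,0],"yaw":0}]'
python3 -m jog '[{"xyz":[0,0,0],"yaw":0.07},{"xyz":[0,0,0],"yaw":0.07},{"xyz":[0,0,0],"yaw":0},{"xyz":[0,0,0],"yaw":0}]'
python3 - <<'E'
from h import *
from scipy.spatial.transform import Rotation as R
st=sense();m=camera_model("wrist");im=grab_frame("wrist");np.save("w1.npy",im)
cv2.imwrite("pics/w1.png",im[:,:,::-1])
Rm=R.from_quat(st["tcp_rot"]).as_matrix();print(Rm.round(3),st["eef_pos"],st["wrist_force"])
for X in([585.8,142.8,148.7],[604.5,147.7,100.5],[595.2,145.2,124.6]):print(proj(m,X))
print(Rm.T@(np.array([593.7,144.9,128.3])-st["eef_pos"]))
E
```

```text
time: 1.1
eef_pos: [406.4, -207.8, 228.1]
tcp_rot: [0.981, 0.195, -0.0, -0.0]
wrist_force: [-0.2, 0.1, -0.5]
gripper_width: 85.2
grasp_force: 0.0
time: 2.1
eef_pos: [584.9, 138.3, 205.9]
tcp_rot: [0.981, 0.196, 0.0, -0.001]
wrist_force: [0.2, -0.4, 0.3]
gripper_width: 84.6
grasp_force: 0.0
time: 2.43
eef_pos: [583.4, 134.0, 206.2]
tcp_rot: [0.992, 0.127, -0.0, -0.0]
wrist_force: [-0.6, 0.2, 1.0]
gripper_width: 84.9
grasp_force: 0.0
[[ 0.968  0.252 -0.001]
 [ 0.252 -0.968 -0.   ]
 [-0.001 -0.    -1.   ]] [583.3542714  133.99160155 206.16001551] [-0.5588977   0.19282346  0.95692843]
(np.float64(298.0675044611375), np.float64(259.6679934802313))
(np.float64(300.29925616545404), np.float64(204.10973022671254))
(np.float64(299.3921365128926), np.float64(229.21451093251886))
[12.8369866  -7.92841766 77.84960655]
```

View pics/w1.png

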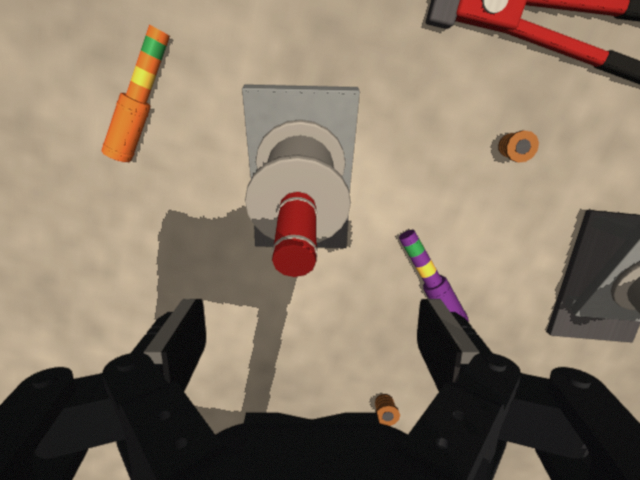

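The wrist view shows the handle cap at (294.5,257) against a prediction of (298,260). It is about 2 mm off sideways, the stand is aligned, and the jaw midline is at column 311. I'll go part of the way down and re-centre against the pads.

```bash
python3 -m jog '[{"xyz":[4,-3,8],"yaw":0},{"xyz":[5,-4,12],"yaw":0},{"xyz":[4,-3,15],"yaw":0},{"xyz":[0,0,10],"yaw":0},{"xyz":[0,0,0],"yaw":0},{"xyz":[0,0,0],"yaw":0},{"xyz":[0,0,0],"yaw":0}]'
python3 - <<'E'
from h import *
from scipy.spatial.transform import Rotation as R
st=sense();m=camera_model("wrist");im=grab_frame("wrist");np.save("w2.npy",im)
cv2.imwrite("pics/w2.png",im[:,:,::-1])
Rm=R.from_quat(st["tcp_rot"]).as_matrix();print(st["eef_pos"],st["wrist_force"])
k=red(im,(240,120,400,400));y,x=np.where(k)
for r in range(y.min(),y.max()+1,6):print(r,x[y==r].min(),x[y==r].max(),(x[y==r].min()+x[y==r].max())/2)
for X in([585.8,142.8,148.7],[604.5,147.7,100.5],[595.2,145.2,124.6]):print(proj(m,X))
print(Rm.T@(np.array([593.7,144.9,128.3])-st["eef_pos"]))
P=np.array(m["pose"]);print(Rm.T@(P[:3,3]-st["eef_pos"]),Rm.T@P[:3,:3])
E
```

```text
time: 3.07
eef_pos: [594.4, 146.7, 161.3]
tcp_rot: [0.992, 0.126, -0.0, -0.0]
wrist_force: [0.5, -0.9, 0.5]
gripper_width: 84.9
grasp_force: 0.0
[594.36569441 146.69917112 161.29472464] [ 0.49257175 -0.87558487  0.450868  ]
247 309 317 313.0
253 295 329 312.0
259 291 333 312.0
265 290 335 312.5
271 289 335 312.0
277 289 335 312.0
283 288 336 312.0
289 288 336 312.0
295 287 336 311.5
301 287 336 311.5
(np.float64(317.25837730072254), np.float64(328.58682088877185))
(np.float64(315.8826548036335), np.float64(247.85052869009962))
(np.float64(316.61886667383186), np.float64(283.5064416863255))
[-1.08641029  1.57862227 32.99484329]
[  74.84310866   -0.9356982  -123.84396343] [[-1.89389118e-04 -9.55482471e-01 -2.95047814e-01]
 [ 9.99999968e-01 -1.30875651e-04 -2.18065407e-04]
 [ 1.69743099e-04 -2.95047845e-01  9.55482465e-01]]
```

View pics/w2.png

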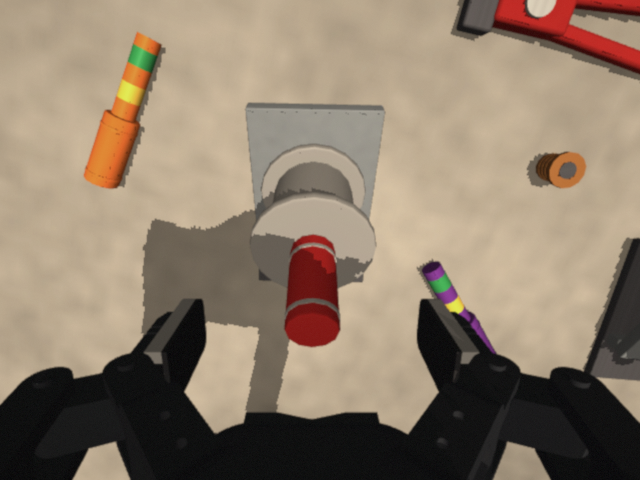

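The handle axis is at column 312 along its length and the pads' midline is at 311, so it is centred to about 0.3 mm. The cap row matches the prediction. I'll descend and close.

```bash
python3 -m jog '[{"xyz":[0,0.3,6],"yaw":0},{"xyz":[-0.5,0,10],"yaw":0},{"xyz":[-0.5,0,10],"yaw":0},{"xyz":[0,0,6],"yaw":0},{"xyz":[0,0,0],"yaw":0},{"xyz":[0,0,0],"yaw":0},{"xyz":[0,0,0],"yaw":0},{"xyz":[0,0,0],"yaw":0}]'
python3 -m jog '[{"xyz":[0,0,0],"yaw":0},{"xyz":[0,0,0],"yaw":0},{"xyz":[0,0,0],"yaw":0},{"xyz":[0,0,0],"yaw":0},{"xyz":[0,0,0],"yaw":0},{"xyz":[0,0,0],"yaw":0},{"xyz":[0,0,0],"yaw":0},{"xyz":[0,0,0],"yaw":0},{"xyz":[0,0,0],"yaw":0},{"xyz":[0,0,0],"yaw":0}]' 15
```

```text
time: 3.78
eef_pos: [593.8, 146.3, 129.7]
tcp_rot: [0.992, 0.126, 0.0, -0.0]
wrist_force: [0.8, 0.5, 0.5]
gripper_width: 85.0
grasp_force: 0.0
time: 4.62
eef_pos: [593.5, 146.2, 129.6]
tcp_rot: [0.992, 0.126, 0.0, 0.0]
wrist_force: [-2.0, -1.0, 5.2]
gripper_width: 22.5
grasp_force: 58.6
```

Gripped, with little side load. Now I'll draw it out along the bore, the first half slowly.

```bash
python3 -m jog '[{"xyz":[-0.37,0,-0.93],"yaw":0},{"xyz":[-0.37,0,-0.93],"yaw":0},{"xyz":[-0.37,0,-0.93],"yaw":0},{"xyz":[-0.37,0,-0.93],"yaw":0},{"xyz":[-0.37,0,-0.93],"yaw":0},{"xyz":[-0.37,0,-0.93],"yaw":0},{"xyz":[0,0,0],"yaw":0},{"xyz":[0,0,0],"yaw":0}]'
python3 -m jog '[{"xyz":[-0.37,0,-0.93],"yaw":0},{"xyz":[-0.37,0,-0.93],"yaw":0},{"xyz":[-0.37,0,-0.93],"yaw":0},{"xyz":[-0.37,0,-0.93],"yaw":0},{"xyz":[-0.37,0,-0.93],"yaw":0},{"xyz":[-0.37,0,-0.93],"yaw":0},{"xyz":[-0.37,0,-0.93],"yaw":0},{"xyz":[-0.37,0,-0.93],"yaw":0},{"xyz":[0,0,0],"yaw":0},{"xyz":[0,0,0],"yaw":0}]'
```

```text
time: 5.28
eef_pos: [591.2, 145.7, 135.0]
tcp_rot: [0.992, 0.126, -0.0, -0.0]
wrist_force: [0.8, -1.0, -0.9]
gripper_width: 22.9
grasp_force: 58.7
time: 6.12
eef_pos: [588.4, 145.0, 142.5]
tcp_rot: [0.992, 0.126, -0.0, -0.0]
wrist_force: [0.3, -0.2, -1.2]
gripper_width: 22.8
grasp_force: 58.7
```

Forces are tiny and it has come out about 14 mm. I'll draw the remaining 16 mm.

```bash
python3 -m jog '[{"xyz":[-0.37,0,-0.93],"yaw":0},{"xyz":[-0.37,0,-0.93],"yaw":0},{"xyz":[-0.37,0,-0.93],"yaw":0},{"xyz":[-0.37,0,-0.93],"yaw":0},{"xyz":[-0.37,0,-0.93],"yaw":0},{"xyz":[-0.37,0,-0.93],"yaw":0},{"xyz":[-0.37,0,-0.93],"yaw":0},{"xyz":[-0.37,0,-0.93],"yaw":0},{"xyz":[0,0,0],"yaw":0},{"xyz":[0,0,0],"yaw":0}]'
python3 -m jog '[{"xyz":[-0.37,0,-0.93],"yaw":0},{"xyz":[-0.37,0,-0.93],"yaw":0},{"xyz":[-0.37,0,-0.93],"yaw":0},{"xyz":[-0.37,0,-0.93],"yaw":0},{"xyz":[-0.37,0,-0.93],"yaw":0},{"xyz":[-0.37,0,-0.93],"yaw":0},{"xyz":[-0.37,0,-0.93],"yaw":0},{"xyz":[-0.37,0,-0.93],"yaw":0},{"xyz":[0,0,0],"yaw":0},{"xyz":[0,0,0],"yaw":0},{"xyz":[0,0,0],"yaw":0}]'
python3 - <<'E'
from h import *
a=grab_frame("scene");w=grab_frame("wrist")
c=cv2.resize(a[130:310,300:460],(400,450),interpolation=2);d=cv2.resize(w[140:440,190:440],(375,450))
cv2.imwrite("pics/f.png",np.hstack([c,d])[:,:,::-1]);print(sense())
E
```

```text
time: 6.95
eef_pos: [585.5, 144.3, 149.9]
tcp_rot: [0.992, 0.126, 0.0, -0.0]
wrist_force: [0.1, -0.4, -1.7]
gripper_width: 22.2
grasp_force: 58.7
time: 7.87
eef_pos: [582.7, 143.5, 157.2]
tcp_rot: [0.992, 0.126, 0.0, -0.0]
wrist_force: [0.4, -0.7, -1.2]
gripper_width: 23.0
grasp_force: 58.7
{'time': 7.9667, 'qpos': array([1.26302347e-01, 4.53970097e-01, 1.61218775e+00, 1.07833845e-04,
       1.07553297e+00, 1.44427144e+00]), 'qd': array([-0.00041019, -0.00135028,  0.00084278,  0.00103516, -0.00024409,
       -0.00063037]), 'effort': array([ 6.62098919e-04, -5.59418356e+01, -2.44910824e+01,  1.81506915e-03,
       -9.24598484e-03, -3.74592901e-06]), 'eef_pos': array([582.66930869, 143.47339729, 157.17874657]), 'tcp_rot': array([ 9.92023662e-01,  1.26051772e-01, -4.90765084e-05, -4.74426612e-05]), 'wrist_force': array([-0.37735718,  0.96396838, -1.50397323]), 'wrist_torque': array([-0.03735588,  0.03809771,  0.0351103 ]), 'grasp_force': 58.73053193092346, 'gripper_width': 22.93450855687501}
```

View pics/f.png

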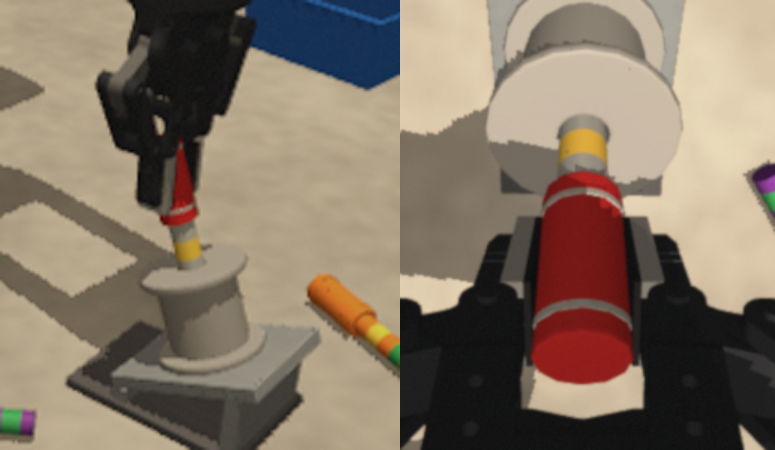

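In both views the whole yellow band is clear of the bore, with a strip of bare steel below it at about wrist-crop (583,125) and no green showing. TCP travel is about 29.7 mm, against a window of 24–36 mm.

```bash
python3 -c "
from plant import *
print(close_job())"
```

```text
the job is handed in; nothing more can be done
None
```

The red gauge is drawn out about 30 mm along its bore and held still in the grip, with the whole yellow band showing and no green; I did not touch the blue gauge, the rivet cutter or the inserts, and the job is handed in.

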